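# Find the wheel with bearing play and tag it

### The arm

A 6-joint arm with a two-finger parallel gripper is mounted at the origin on a cart in front of the work surface, level with it; the furniture and walls round the work are solid. World frame = base frame: x ahead of the robot, y to its left, z up, the work surface at z = 0. Lengths are in mm, angles in degrees, forces in N, time in s.
With the tool pointing down it reaches from about 350 to 850 mm from the base axis. Payload 8.1 kg.
Tool frame: the origin (TCP) lies midway between the tips of the shut fingers; the grasp point (between the pads) lies 19 mm behind it (r.pinch_z is the distance from the TCP to the grasp point, in mm); z points along the fingers, y is the line along which they close (so a half turn about z gives the same grasp; the last joint's range is limited). The gripper opens to 85 mm and grips with 20 to 120 N. Pads are 22 mm wide; open, the fingers measure 114 mm over their backs; the gripper's body (76 mm by 85 mm) begins 54 mm behind the grasp point. The pads swing forward as they close: fully open they stand 13 mm farther back than shut.
Start: joints at [63.747, 7.471, 85.268, -0, 87.261, -4.893], TCP at [218.514, 558.8, 231.292] pointing down, gripper open.
Joint ranges: [-169.43, 169.43], [-51.17, 129.36], [1.28, 143.12], [-76.62, 256.62], [0, 156.53], [-152.29, 152.29]. Speed limits (degrees/s): [136.94, 136.94, 159.86, 180, 180, 180].

### API

Orientations are given as [roll, pitch, yaw] about the fixed x, y, z axes, in that order (R = Rz(yaw) Ry(pitch) Rx(roll)).
In Python, from bench import sensors, optics, job, r gives the robot as it stands.
- The arm moves only by the tool play_rows, never from a script. Its argument "motion" is a list that holds one entry, the list of rows, each a list of 6 numbers: the shift along the tool's x, y, z in cm, then the turn, a rotation vector about the tool's x, y, z in degrees. In form: [[[x, y, z, ax, ay, az], ...]]. A call has 1 to 5 rows; each row is the pose to reach, as a shift and turn from the pose commanded when the call began, along the tool's axes at that moment; what a row does not reach only later rows make up. A row lasts 1/10 s, in which the tool goes at most 50 mm and 8.59 degrees, less where a joint would pass 70% of its speed; a pose out of reach is approached as far as the arm can. A call with a gripper value outside its range is refused whole. "jaw" is the opening, from 0 (shut) to 1 (fully open), set as the call begins (left out, the last holds). The fingers move at their own pace and stop on an object; "squeeze" is the grip in N (left out, the last holds). Time passes only in rows, so rows that repeat a pose let the fingers close. It gives the time, the measured TCP pose, the force, the opening and the grip force at its end, in the units of the state.
- sensors.sense(): the state, without advancing time (a new reading comes with each control period).
- optics.snapshot(name): name is "scene" or "side" or "wrist"; returns a dict with "pixels" (480x640x3 uint8, red, green, blue), "mtx" (3x3 intrinsics, pixels), "R" (3x3) and "t" (3): a world point X has camera coordinates R X + t; the wrist camera has in their place "T_tool_cam" (4x4, takes a point from camera to tool coordinates, whose origin is the TCP and whose axes are the flange's). Camera axes: x right, y down, z forward; pixel columns grow to the right and rows downward; lengths in mm; the calibration is good to about 2 mm. A picture is of the moment at which its call begins: read the wrist's pose just before it. There is no depth.
- job.hand_in(): hands the job in; it is judged then, once.
The state is a dict: "time": time; "joint_pos": joint angles; "qd": joint speeds; "joint_efforts": joint torques, N m; "tool_pos": TCP position; "tcp_rot": TCP orientation; "ft_force": force on the tool from outside, world axes, zero at the start; "wrist_torque": the same for the moment, N m; "finger_gap": finger opening in mm; "grip_force": force on a finger pad.
Only numpy, scipy, OpenCV 4.12 (cv2) and the standard library are available. Lean on these libraries where they do the work, as an engineer would, in place of code of your own. Each camera call takes 0.05 s, during which the arm holds its last target. There are 200 camera calls.

### The job

One of the three wheel units on the bench has a worn bearing: rock the wheels by the top of the tyre, away from you and then back towards you, until you have felt which one has free play before its bearing resists; push with about 10 N on each side, without squeezing the tyre, and never over 20 N. Leave that wheel leaning towards you in its play, put the steel ring over its unit's tag post, flat on the shoulder, and leave the tin, the spindle and the rubber ring where they are.

Things in the scene. Friction and masses are not known exactly. Their poses are not given: they have to be found in the camera images.
- unit_a: one of three wheel units that look alike, fixed on the bench in a row; one (any of them) has a loose bearing. Origin: underside of the base plate (8 mm thick, 54 mm wide, x -88 to +76 mm) below the wheel; x along the axle, away from the robot; z up. Wheel in the plane x = 0, top at z 113 mm; bearing upright behind it from x +50 mm, up to z 90 mm; tag post in front at x -66 mm, top at z 79 mm
- rim_a (a point): middle of the tyre's section at the top of unit_a's wheel, 35 mm above the hub, 8 mm under the top. Rocking moves it along the unit's x: a sound bearing resists at once, springs back and gives 0.33 mm per N here; the loose one first moves freely (under 0.5 N) about 5 mm to either side of the middle, then resists as stiffly, and stays where it is left. Over 20 N spoils a bearing
- wheel_a: wheel of unit_a: aluminium disc, black tyre of round section 16 mm thick, outer radius 43 mm; origin at the hub centre, 70 mm above the bench, x along the axle. It spins freely on its axle, which does not matter
- post_a (a point): flat shoulder of unit_a's tag post, 66 mm in front of the wheel, 52 mm above the bench: a round flange 39 mm across, on which a pin of 18 mm diameter stands 27 mm up, with a tapered tip
- unit_b: one of three wheel units that look alike, fixed on the bench in a row; one (any of them) has a loose bearing. Origin: underside of the base plate (8 mm thick, 54 mm wide, x -88 to +76 mm) below the wheel; x along the axle, away from the robot; z up. Wheel in the plane x = 0, top at z 113 mm; bearing upright behind it from x +50 mm, up to z 90 mm; tag post in front at x -66 mm, top at z 79 mm
- rim_b (a point): middle of the tyre's section at the top of unit_b's wheel, 35 mm above the hub, 8 mm under the top. Rocking moves it along the unit's x: a sound bearing resists at once, springs back and gives 0.33 mm per N here; the loose one first moves freely (under 0.5 N) about 5 mm to either side of the middle, then resists as stiffly, and stays where it is left. Over 20 N spoils a bearing
- wheel_b: wheel of unit_b: aluminium disc, black tyre of round section 16 mm thick, outer radius 43 mm; origin at the hub centre, 70 mm above the bench, x along the axle. It spins freely on its axle, which does not matter
- post_b (a point): flat shoulder of unit_b's tag post, 66 mm in front of the wheel, 52 mm above the bench: a round flange 39 mm across, on which a pin of 18 mm diameter stands 27 mm up, with a tapered tip
- unit_c: one of three wheel units that look alike, fixed on the bench in a row; one (any of them) has a loose bearing. Origin: underside of the base plate (8 mm thick, 54 mm wide, x -88 to +76 mm) below the wheel; x along the axle, away from the robot; z up. Wheel in the plane x = 0, top at z 113 mm; bearing upright behind it from x +50 mm, up to z 90 mm; tag post in front at x -66 mm, top at z 79 mm
- rim_c (a point): middle of the tyre's section at the top of unit_c's wheel, 35 mm above the hub, 8 mm under the top. Rocking moves it along the unit's x: a sound bearing resists at once, springs back and gives 0.33 mm per N here; the loose one first moves freely (under 0.5 N) about 5 mm to either side of the middle, then resists as stiffly, and stays where it is left. Over 20 N spoils a bearing
- wheel_c: wheel of unit_c: aluminium disc, black tyre of round section 16 mm thick, outer radius 43 mm; origin at the hub centre, 70 mm above the bench, x along the axle. It spins freely on its axle, which does not matter
- post_c (a point): flat shoulder of unit_c's tag post, 66 mm in front of the wheel, 52 mm above the bench: a round flange 39 mm across, on which a pin of 18 mm diameter stands 27 mm up, with a tapered tip
- tag_ring: loose steel ring, 42 mm outside, 24 mm bore, 15 mm high, 50 g, lying flat on the bench in front of the units; origin at the centre of its underside, z up. It goes over a post's pin and rests on the shoulder
- grease_tin: bystander: round tin, 62 mm across, 28 mm high; origin at the centre of its underside
- spindle: bystander: black stepped spindle standing on its 33 mm foot, 55 mm high; origin at the centre of its underside
- rubber_ring: bystander: black rubber ring lying flat, 42 mm across, 15 mm high; origin at the centre of its underside
Not all that is in view belongs to the job. What is shaped like the unit_a but turquoise is not meant. Several things look just like the tag_ring: the one meant starts farthest to the robot's left.

How it is judged:
By the outcome, as a careful person would: the job done as asked, in the order asked, and still so for the second after the job is handed in, with the robot touching nothing.
It also fails if it takes over 72 s, if anything falls off the work surface, if the arm or the gripper's body presses on something with over 40 N, if the wrist force passes 120 N, or if a joint passes its speed limit or range.

## Working session

There is one attempt and no reset: what is moved stays moved. The work goes in short steps, Python scripts to look and compute and a tool call to move; the robot and the scene stay as the last step left them, time stands still between calls to the robot, and variables do not carry over. Pictures are saved under pics/ and viewed, at most 10 in all, crops included, and the job is handed in when it is done.

Besides the shell and the picture viewer there is one more tool, called after "Request:" as a command line: name --argument value ..., lists and objects as JSON in quotes. play_rows: Moves the arm, as the interface text tells. Its arguments: {"type":"object","properties":{"motion":{"type":"array","items":{"type":"array","items":{"type":"array","items":{"type":"number"}}}},"jaw":{"type":"number"},"squeeze":{"type":"number"}},"required":["motion"]}

```bash
mkdir -p pics; ls; python3 - <<'E'
from bench import sensors, optics, job, r
import cv2, numpy as np
print(sensors.sense())
for n in ("scene","side"):
    s=optics.snapshot(n); cv2.imwrite(f"pics/{n}0.png",s["pixels"][:,:,::-1]); print(n,s["mtx"],s["R"],s["t"])
    np.savez(f"{n}.npz",**{k:np.array(v) for k,v in s.items()})
E
```

```text
pics
{'time': 0.0, 'joint_pos': array([ 6.37476903e+01,  7.51435496e+00,  8.53317577e+01,  1.43134860e-03,
        8.72611151e+01, -4.89133818e+00]), 'qd': array([-0.00147791,  0.08773166, -0.02608114, -0.01889412, -0.01760726,
       -0.01652144]), 'joint_efforts': array([ 5.64961065e-04, -5.69388270e+01, -5.00559676e+01, -1.21828930e-04,
        1.45654759e-02,  3.17955266e-05]), 'tool_pos': array([218.24912303, 558.29308303, 230.22853072]), 'tcp_rot': array([-1.79893285e+02, -1.05672879e-02,  1.58638949e+02]), 'ft_force': array([0.95531742, 0.20473324, 0.17608479]), 'wrist_torque': array([ 0.00708487,  0.00363331, -0.01706616]), 'grip_force': 0.0, 'finger_gap': 85.33762038437378}
scene [[471.02381114   0.         318.6452396 ]
 [  0.         471.02381114 234.92486666]
 [  0.           0.           1.        ]] [[ 0.83015381 -0.5575332  -0.00117919]
 [-0.3557665  -0.52809713 -0.77106655]
 [ 0.42927247  0.64052334 -0.63675348]] [-249.21891464  437.82239217  694.90534652]
side [[548.62558567   0.         321.74337269]
 [  0.         548.62558567 241.72079099]
 [  0.           0.           1.        ]] [[ 0.97406725 -0.22574429  0.0152481 ]
 [-0.11071248 -0.53431841 -0.83800154]
 [ 0.1973214   0.81458171 -0.54545477]] [-444.82860201  328.95057995 1004.657121  ]
```

View pics/scene0.png

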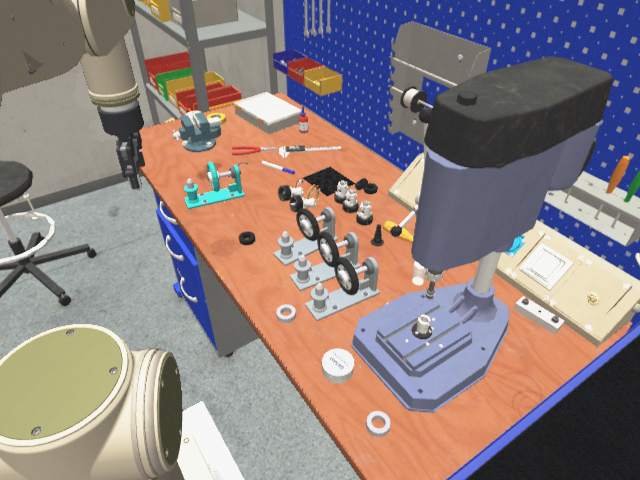

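View pics/side0.png

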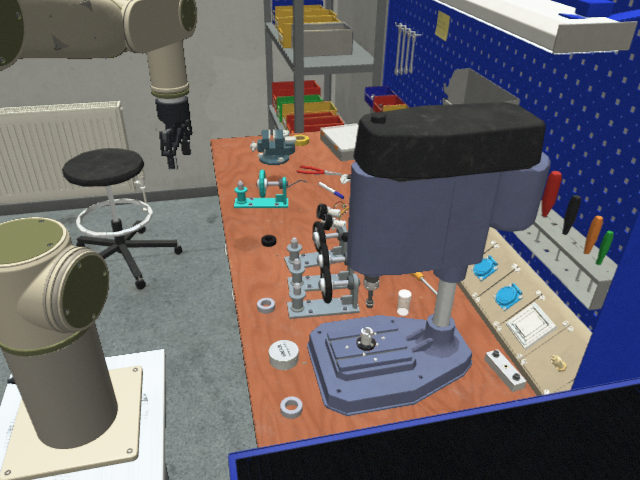

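The scene shows three grey units, with wheels at about (307,225), (328,248) and (347,275). The turquoise unit at (214,180) is not meant. There are steel rings at (286,313) and (378,423), a black rubber ring at (247,238), the tin at (338,365) and the spindle at (377,236). Only (286,313) and (378,423) could be taken for the tag ring; (286,313) lies farther to the robot's left (+y), so I choose it.

```bash
python3 - <<'E'
import cv2, numpy as np
a=cv2.imread("pics/scene0.png")[195:345,230:430]; cv2.imwrite("pics/crop1.png",cv2.resize(a,None,fx=4,fy=4,interpolation=cv2.INTER_CUBIC))
b=cv2.imread("pics/side0.png")[215:365,230:430]; cv2.imwrite("pics/crop2.png",cv2.resize(b,None,fx=4,fy=4,interpolation=cv2.INTER_CUBIC))
E
```

```text
(no output)
```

View pics/crop1.png

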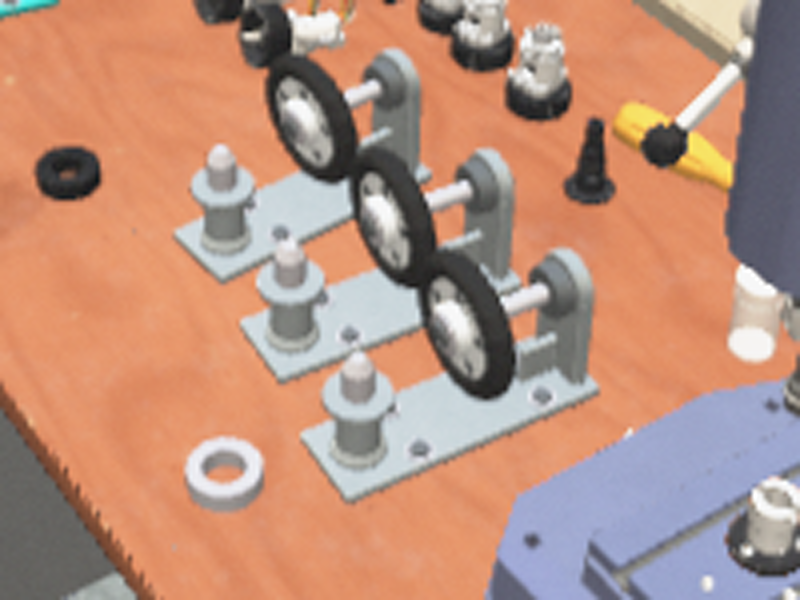

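View pics/crop2.png

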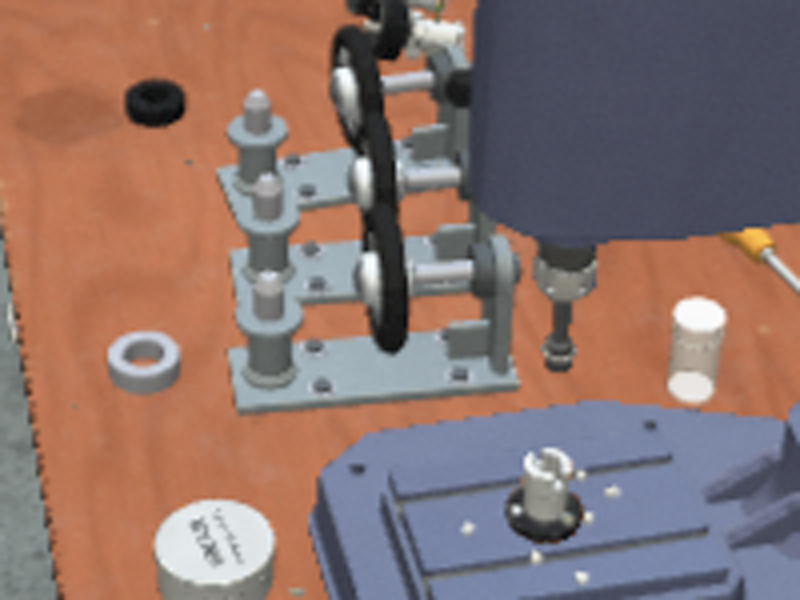

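The crops confirm the choice: the pale steel ring's top is centred at scene crop (224,465). It is clearly different from the black rubber ring at (68,172). The pin tips are at (357,353), (290,243) and (220,149).

```bash
cat >h.py <<'E'
import numpy as np, cv2
from scipy.optimize import least_squares
from scipy.spatial.transform import Rotation as Ro
C={n:dict(np.load(f"{n}.npz")) for n in ("scene","side")}
def proj(n,X):
    c=C[n]; p=np.atleast_2d(X)@c["R"].T+c["t"]; p=p@c["mtx"].T; return p[:,:2]/p[:,2:]
off={"scene":np.array([230,195]),"side":np.array([230,215])}
def un(n,p): return np.array(p)/4+off[n]
E
python3 - <<'E'
from h import *
L=np.array
tip=L([-66,0,79]);fl=L([-66,0,52]);c1=L([-88,27,8]);c2=L([-88,-27,8]);c3=L([76,-27,8])
U={"near":[("scene",tip,(357,353)),("scene",fl,(358,392)),("scene",c1,(302,437)),("scene",c2,(349,497)),("scene",c3,(598,388)),("side",tip,(268,272)),("side",fl,(268,310)),("side",c1,(230,350)),("side",c2,(239,410)),("side",c3,(517,384))],
"mid":[("scene",tip,(290,241)),("scene",fl,(290,281)),("scene",c1,(241,325)),("scene",c2,(281,380)),("side",tip,(267,174)),("side",fl,(268,212)),("side",c1,(231,250))],
"far":[("scene",tip,(220,147)),("scene",fl,(222,187)),("scene",c1,(175,235)),("scene",c2,(223,281)),("side",tip,(257,90)),("side",fl,(257,130)),("side",c1,(218,168))]}
for k,v in U.items():
    def X(p,q): 
        a=np.radians(p[2]); return L([p[0]+np.cos(a)*q[0]-np.sin(a)*q[1],p[1]+np.sin(a)*q[0]+np.cos(a)*q[1],q[2]])
    f=lambda p:np.concatenate([proj(n,X(p,q))[0]-un(n,u) for n,q,u in v])
    s=least_squares(f,[500,200,0]); print(k,s.x.round(1),"post",X(s.x,fl).round(1),"rim",X(s.x,L([0,0,105])).round(1),s.fun.round(1))
f=lambda p:np.concatenate([proj("scene",[*p,15])[0]-un("scene",(224.5,465)),proj("side",[*p,15])[0]-un("side",(144,353))])
s=least_squares(f,[400,100]);print(s.x,s.fun)
f=lambda p:proj("scene",[*p,28])[0]-L([338,358]); print("tin",least_squares(f,[400,100]).x)
from bench import optics
w=optics.snapshot("wrist");print(w["T_tool_cam"],w["mtx"])
E
```

```text
near [515.3 214.3  -4.1] post [449.5 219.   52. ] rim [515.3 214.3 105. ] [ 0.2  0.5 -0.  -0.3 -0.8 -1.8 -0.4 -0.2  0.7 -1.   0.1  1.6  0.2  1.5
 -0.8 -0.1 -0.6  0.   0.7  0.1]
mid [532.9 308.   -3.8] post [467.  312.4  52. ] rim [532.9 308.  105. ] [ 0.   0.3  0.3 -0.8 -0.8 -1.6  0.1 -0.9  0.2  1.7  0.   1.4 -0.7  0.6]
far [543.5 409.1   4. ] post [477.7 404.5  52. ] rim [543.5 409.1 105. ] [ 0.4  0.4  0.4 -0.9 -0.6 -1.3 -0.1 -1.  -0.1  1.7  0.   0.6 -0.7  0.8]
[380.41800754 244.21001689] [-0.09094169 -0.42841803 -0.03867152  0.55817046]
tin [396.55200526  77.29816598]
[[ 1.13964605e-03 -9.58567977e-01 -2.84861605e-01  7.24945635e+01]
 [ 9.99999024e-01  8.62301692e-04  1.09902544e-03  3.15049940e-01]
 [-8.07853947e-04 -2.84862579e-01  9.58568025e-01 -1.41683848e+02]
 [ 0.00000000e+00  0.00000000e+00  0.00000000e+00  1.00000000e+00]] [[363.40569933   0.         322.10611271]
 [  0.         363.40569933 243.09178126]
 [  0.           0.           1.        ]]
```

```bash
cat >>h.py <<'E'
def go(x,y,z,yaw):
    from bench import sensors
    s=sensors.sense(); R=Ro.from_euler("xyz",s["tcp_rot"],degrees=True); T=Ro.from_euler("xyz",[180,0,yaw],degrees=True)
    print("t",s["time"].__round__(2),"pos",s["tool_pos"].round(1),s["tcp_rot"].round(1),"F",s["ft_force"].round(1),"gap",round(s["finger_gap"],1))
    print("shift cm",(R.inv().apply(np.array([x,y,z])-s["tool_pos"])/10).round(2),"turn",(R.inv()*T).as_rotvec(degrees=True).round(1))
E
python3 -c "
from h import *
go(543.5,409,190,94)"
```

```text
t 0.15 pos [218.3 558.4 230.5] [-179.9   -0.   158.6] F [-0.1  0.3 -0.1] gap 85.4
shift cm [-35.73  -2.07   4.05] turn [-0.1  0.  64.6]
```

Request:
play_rows --motion '[[[-35.7, -2.1, 4, 0, 0, 64.6], [-35.7, -2.1, 4, 0, 0, 64.6], [-35.7, -2.1, 4, 0, 0, 64.6], [-35.7, -2.1, 4, 0, 0, 64.6], [-35.7, -2.1, 4, 0, 0, 64.6]]]' --jaw 0.45 --squeeze 60

```text
time: 0.65
tool_pos: [445.7, 453.7, 203.0]
tcp_rot: [-180.0, 0.0, 115.3]
ft_force: [-0.1, 1.9, -0.4]
finger_gap: 38.5
grip_force: 0.0
```

```bash
python3 -c "
from h import *
go(543.5,409,190,94)"
```

```text
t 0.65 pos [445.7 453.7 203. ] [-180.     0.   115.3] F [-0.1  1.9 -0.4] gap 38.5
shift cm [-8.23  6.93  1.3 ] turn [-0.   0.  21.3]
```

Request:
play_rows --motion '[[[-8.2, 6.9, 1.3, 0, 0, 21.3], [-8.2, 6.9, 1.3, 0, 0, 21.3], [-8.2, 6.9, 1.3, 0, 0, 21.3], [-8.2, 6.9, 1.3, 0, 0, 21.3], [-8.2, 6.9, 1.3, 0, 0, 21.3]]]'

```text
time: 1.15
tool_pos: [541.3, 411.0, 190.1]
tcp_rot: [-179.9, 0.0, 94.5]
ft_force: [-0.5, -0.0, 0.6]
finger_gap: 38.4
grip_force: 0.0
```

```bash
python3 - <<'E'
from h import *
go(543.5,409,90,94)
from bench import optics
w=optics.snapshot("wrist"); cv2.imwrite("pics/w1.png",w["pixels"][:,:,::-1])
go(543.5,409,90,94)
E
```

```text
t 1.15 pos [541.3 411.  190.1] [-179.9    0.    94.5] F [-0.5 -0.   0.6] gap 38.4
shift cm [-0.22  0.21 10.01] turn [-0.1  0.   0.5]
t 1.2 pos [540.9 411.6 190.5] [-180.    -0.    94.5] F [-0.5  0.4  0.9] gap 38.1
shift cm [-0.28  0.24 10.05] turn [-0.  -0.   0.5]
```

View pics/w1.png

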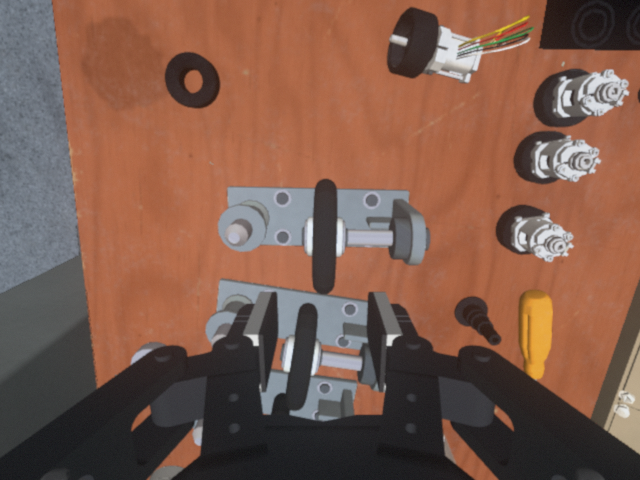

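```bash
cat >>h.py <<'E'
def wproj(X,pos,rot):
    T=np.array([[1.13964605e-03,-9.58567977e-01,-2.84861605e-01,72.4945635],[9.99999024e-01,8.62301692e-04,1.09902544e-03,.31504994],[-8.07853947e-04,-2.84862579e-01,9.58568025e-01,-141.683848],[0,0,0,1]])
    K=np.array([[363.40569933,0,322.10611271],[0,363.40569933,243.09178126],[0,0,1]])
    R=Ro.from_euler("xyz",rot,degrees=True)
    p=R.inv().apply(np.atleast_2d(X)-pos); p=(p-T[:3,3])@T[:3,:3]@K.T; return p[:,:2]/p[:,2:]
E
python3 - <<'E'
from h import *
P=[541,411.3,190.3];r=[180,0,94.5]
for n,x,y,a in (("far",543.5,409.1,4),("mid",532.9,308,-3.8)):
    for q in ([0,0,113],[0,43,70],[0,-43,70],[-66,0,79],[-88,27,8],[-88,-27,8]):
        c,s=np.cos(np.radians(a)),np.sin(np.radians(a)); print(n,q,wproj([x+c*q[0]-s*q[1],y+s*q[0]+c*q[1],q[2]],P,r).round())
E
```

```text
far [0, 0, 113] [[325. 258.]]
far [0, 43, 70] [[325. 182.]]
far [0, -43, 70] [[324. 292.]]
far [-66, 0, 79] [[233. 242.]]
far [-88, 27, 8] [[226. 190.]]
far [-88, -27, 8] [[229. 248.]]
mid [0, 0, 113] [[298. 390.]]
mid [0, 43, 70] [[309. 309.]]
mid [0, -43, 70] [[295. 398.]]
mid [-66, 0, 79] [[219. 351.]]
mid [-88, 27, 8] [[218. 282.]]
mid [-88, -27, 8] [[214. 332.]]
```

The wrist view shows the far wheel at (325,240) and its pin at (237,235), within a few px of the prediction. I descend astride the far tyre.

Request:
play_rows --motion '[[[-0.2, 0.3, 5, 0, 0, 0.5], [-0.2, 0.3, 9, 0, 0, 0.5], [-0.2, 0.3, 10.5, 0, 0, 0.5], [-0.2, 0.3, 10.5, 0, 0, 0.5], [-0.2, 0.3, 10.5, 0, 0, 0.5]]]'

```text
time: 1.7
tool_pos: [545.3, 410.3, 87.6]
tcp_rot: [179.9, -0.1, 94.0]
ft_force: [0.0, 0.7, -0.0]
finger_gap: 38.8
grip_force: 0.0
```

```bash
python3 - <<'E'
from h import *
from bench import optics
w=optics.snapshot("wrist"); cv2.imwrite("pics/w2.png",w["pixels"][160:,120:540,::-1])
go(543.5,409,85,94)
E
```

```text
t 1.75 pos [546.2 410.6  88.7] [ 1.798e+02 -1.000e-01  9.390e+01] F [-0.7  0.2  1.4] gap 38.8
shift cm [-0.14 -0.28  0.37] turn [ 0.2 -0.1 -0.1]
```

View pics/w2.png

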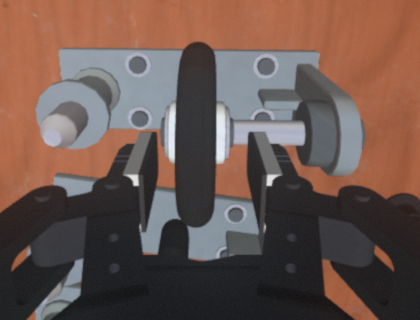

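The tyre sits midway between the fingers. I push away from the robot (+tool y) in small steps.

Request:
play_rows --motion '[[[0, 0.4, 0.3, 0, 0, 0], [0, 0.7, 0.3, 0, 0, 0], [0, 0.8, 0.3, 0, 0, 0], [0, 0.9, 0.3, 0, 0, 0], [0, 0.9, 0.3, 0, 0, 0]]]'

```text
time: 2.25
tool_pos: [554.2, 410.0, 83.5]
tcp_rot: [180.0, -0.0, 93.9]
ft_force: [-3.9, 0.4, 5.3]
finger_gap: 38.4
grip_force: 2.9
```

Request:
play_rows --motion '[[[0, 0.05, 0, 0, 0, 0], [0, 0.1, 0, 0, 0, 0], [0, 0.15, 0, 0, 0, 0], [0, 0.2, 0, 0, 0, 0], [0, 0.2, 0, 0, 0, 0]]]'

```text
time: 2.75
tool_pos: [555.5, 410.4, 84.0]
tcp_rot: [-180.0, -0.0, 93.9]
ft_force: [-6.1, -1.1, 9.9]
finger_gap: 38.4
grip_force: 4.8
```

Request:
play_rows --motion '[[[0, 0.05, 0, 0, 0, 0], [0, 0.1, 0, 0, 0, 0], [0, 0.15, 0, 0, 0, 0], [0, 0.2, 0, 0, 0, 0], [0, 0.2, 0, 0, 0, 0]]]'

```text
time: 3.25
tool_pos: [557.1, 410.8, 84.5]
tcp_rot: [-179.9, -0.1, 93.9]
ft_force: [-9.7, -2.0, 14.5]
finger_gap: 38.3
grip_force: 7.0
```

There is a large upward force too, so the fingertip is probably resting on the hub's bulge. I back off and work higher.

Request:
play_rows --motion '[[[0, -0.4, 0, 0, 0, 0], [0, -0.8, -0.3, 0, 0, 0], [0, -1.1, -1.1, 0, 0, 0], [0, -1.1, -1.1, 0, 0, 0], [0, -1.1, -1.1, 0, 0, 0]]]'

```text
time: 3.75
tool_pos: [547.4, 409.4, 94.1]
tcp_rot: [179.9, -0.0, 93.9]
ft_force: [-0.6, 0.9, -0.2]
finger_gap: 38.2
grip_force: 0.0
```

Request:
play_rows --motion '[[[0, 0.3, 0, 0, 0, 0], [0, 0.6, 0, 0, 0, 0], [0, 0.7, 0, 0, 0, 0], [0, 0.8, 0, 0, 0, 0], [0, 0.8, 0, 0, 0, 0]]]'

```text
time: 4.25
tool_pos: [555.1, 409.7, 93.3]
tcp_rot: [-180.0, 0.0, 93.9]
ft_force: [1.5, 0.5, 0.2]
finger_gap: 38.4
grip_force: 0.0
```

Request:
play_rows --motion '[[[0, 0.1, 0, 0, 0, 0], [0, 0.15, 0, 0, 0, 0], [0, 0.2, 0, 0, 0, 0], [0, 0.2, 0, 0, 0, 0], [0, 0.2, 0, 0, 0, 0]]]'

```text
time: 4.75
tool_pos: [557.0, 409.9, 93.5]
tcp_rot: [180.0, -0.0, 93.9]
ft_force: [-1.0, -0.1, 0.1]
finger_gap: 38.4
grip_force: 0.1
```

Request:
play_rows --motion '[[[0, 0.05, 0, 0, 0, 0], [0, 0.1, 0, 0, 0, 0], [0, 0.15, 0, 0, 0, 0], [0, 0.2, 0, 0, 0, 0], [0, 0.2, 0, 0, 0, 0]]]'

```text
time: 5.25
tool_pos: [559.0, 410.0, 93.5]
tcp_rot: [-180.0, 0.0, 93.9]
ft_force: [0.1, -0.5, -0.1]
finger_gap: 38.3
grip_force: 0.4
```

Request:
play_rows --motion '[[[0, 0.05, 0, 0, 0, 0], [0, 0.1, 0, 0, 0, 0], [0, 0.1, 0, 0, 0, 0], [0, 0.1, 0, 0, 0, 0], [0, 0.1, 0, 0, 0, 0]]]'

```text
time: 5.75
tool_pos: [559.8, 410.1, 93.5]
tcp_rot: [-180.0, 0.0, 93.9]
ft_force: [-2.8, -0.6, 1.2]
finger_gap: 38.5
grip_force: 1.4
```

Request:
play_rows --motion '[[[0, 0.05, 0, 0, 0, 0], [0, 0.1, 0, 0, 0, 0], [0, 0.1, 0, 0, 0, 0], [0, 0.1, 0, 0, 0, 0], [0, 0.1, 0, 0, 0, 0]]]'

```text
time: 6.25
tool_pos: [560.7, 410.2, 93.5]
tcp_rot: [-180.0, 0.0, 93.9]
ft_force: [-4.9, -1.4, 2.1]
finger_gap: 38.5
grip_force: 2.5
```

Request:
play_rows --motion '[[[0, 0.05, 0, 0, 0, 0], [0, 0.1, 0, 0, 0, 0], [0, 0.1, 0, 0, 0, 0], [0, 0.1, 0, 0, 0, 0], [0, 0.1, 0, 0, 0, 0]]]'

```text
time: 6.75
tool_pos: [561.3, 410.2, 93.5]
tcp_rot: [-179.9, 0.0, 93.9]
ft_force: [-6.2, -1.6, 4.1]
finger_gap: 38.4
grip_force: 3.3
```

Request:
play_rows --motion '[[[0, 0.05, 0, 0, 0, 0], [0, 0.1, 0, 0, 0, 0], [0, 0.15, 0, 0, 0, 0], [0, 0.15, 0, 0, 0, 0], [0, 0.15, 0, 0, 0, 0]]]'

```text
time: 7.25
tool_pos: [562.3, 410.3, 93.4]
tcp_rot: [-179.9, 0.0, 93.9]
ft_force: [-8.9, -2.0, 6.4]
finger_gap: 38.6
grip_force: 4.6
```

Request:
play_rows --motion '[[[0, -0.6, 0, 0, 0, 0], [0, -1.2, 0, 0, 0, 0], [0, -1.7, 0, 0, 0, 0], [0, -2.2, 0, 0, 0, 0], [0, -2.2, 0, 0, 0, 0]]]'

```text
time: 7.75
tool_pos: [541.0, 408.9, 93.6]
tcp_rot: [180.0, -0.0, 93.9]
ft_force: [-0.4, -0.8, 0.2]
finger_gap: 38.2
grip_force: 0.0
```

Request:
play_rows --motion '[[[0, -0.05, 0, 0, 0, 0], [0, -0.1, 0, 0, 0, 0], [0, -0.15, 0, 0, 0, 0], [0, -0.2, 0, 0, 0, 0], [0, -0.2, 0, 0, 0, 0]]]'

```text
time: 8.25
tool_pos: [539.6, 408.7, 93.4]
tcp_rot: [-180.0, 0.0, 93.9]
ft_force: [-0.0, -0.2, 0.4]
finger_gap: 38.4
grip_force: 0.0
```

Request:
play_rows --motion '[[[0, -0.05, 0, 0, 0, 0], [0, -0.1, 0, 0, 0, 0], [0, -0.15, 0, 0, 0, 0], [0, -0.2, 0, 0, 0, 0], [0, -0.2, 0, 0, 0, 0]]]'

```text
time: 8.75
tool_pos: [537.5, 408.6, 93.5]
tcp_rot: [-180.0, 0.0, 93.9]
ft_force: [0.9, 0.5, -1.4]
finger_gap: 38.3
grip_force: 0.0
```

Request:
play_rows --motion '[[[0, -0.05, 0, 0, 0, 0], [0, -0.1, 0, 0, 0, 0], [0, -0.15, 0, 0, 0, 0], [0, -0.2, 0, 0, 0, 0], [0, -0.2, 0, 0, 0, 0]]]'

```text
time: 9.25
tool_pos: [535.5, 408.5, 93.6]
tcp_rot: [180.0, -0.0, 93.9]
ft_force: [-0.8, -0.4, 0.7]
finger_gap: 38.2
grip_force: 0.1
```

Request:
play_rows --motion '[[[0, -0.05, 0, 0, 0, 0], [0, -0.1, 0, 0, 0, 0], [0, -0.15, 0, 0, 0, 0], [0, -0.15, 0, 0, 0, 0], [0, -0.15, 0, 0, 0, 0]]]'

```text
time: 9.75
tool_pos: [534.0, 408.3, 93.5]
tcp_rot: [-180.0, 0.0, 93.9]
ft_force: [0.8, -0.4, 0.2]
finger_gap: 38.5
grip_force: 0.1
```

Request:
play_rows --motion '[[[0, -0.05, 0, 0, 0, 0], [0, -0.1, 0, 0, 0, 0], [0, -0.15, 0, 0, 0, 0], [0, -0.2, 0, 0, 0, 0], [0, -0.2, 0, 0, 0, 0]]]'

```text
time: 10.25
tool_pos: [532.0, 408.2, 93.5]
tcp_rot: [-180.0, 0.0, 93.9]
ft_force: [0.1, 0.1, -1.0]
finger_gap: 38.0
grip_force: 0.1
```

Request:
play_rows --motion '[[[0, -0.05, 0, 0, 0, 0], [0, -0.1, 0, 0, 0, 0], [0, -0.15, 0, 0, 0, 0], [0, -0.2, 0, 0, 0, 0], [0, -0.2, 0, 0, 0, 0]]]'

```text
time: 10.75
tool_pos: [530.0, 408.1, 93.5]
tcp_rot: [-180.0, 0.0, 93.9]
ft_force: [0.6, 0.1, 0.9]
finger_gap: 38.4
grip_force: 0.1
```

Request:
play_rows --motion '[[[0, -0.05, 0, 0, 0, 0], [0, -0.1, 0, 0, 0, 0], [0, -0.15, 0, 0, 0, 0], [0, -0.2, 0, 0, 0, 0], [0, -0.2, 0, 0, 0, 0]]]'

```text
time: 11.25
tool_pos: [528.0, 408.0, 93.5]
tcp_rot: [-180.0, 0.0, 93.9]
ft_force: [0.1, -0.1, 0.5]
finger_gap: 38.6
grip_force: 0.1
```

The far wheel has about 10 mm of free play, so it is the loose one. I now push towards the robot until its bearing resists with about 10 N.

Request:
play_rows --motion '[[[0, -0.05, 0, 0, 0, 0], [0, -0.1, 0, 0, 0, 0], [0, -0.15, 0, 0, 0, 0], [0, -0.2, 0, 0, 0, 0], [0, -0.2, 0, 0, 0, 0]]]'

```text
time: 11.75
tool_pos: [526.3, 407.8, 93.6]
tcp_rot: [180.0, -0.0, 93.9]
ft_force: [1.3, -0.0, -1.0]
finger_gap: 38.8
grip_force: 0.9
```

Request:
play_rows --motion '[[[0, -0.05, 0, 0, 0, 0], [0, -0.1, 0, 0, 0, 0], [0, -0.15, 0, 0, 0, 0], [0, -0.15, 0, 0, 0, 0], [0, -0.15, 0, 0, 0, 0]]]'

```text
time: 12.25
tool_pos: [525.0, 407.7, 93.7]
tcp_rot: [179.9, -0.0, 93.9]
ft_force: [4.4, 0.4, -1.1]
finger_gap: 38.6
grip_force: 2.5
```

Request:
play_rows --motion '[[[0, -0.05, 0, 0, 0, 0], [0, -0.1, 0, 0, 0, 0], [0, -0.15, 0, 0, 0, 0], [0, -0.15, 0, 0, 0, 0], [0, -0.15, 0, 0, 0, 0]]]'

```text
time: 12.75
tool_pos: [524.0, 407.7, 93.8]
tcp_rot: [179.9, -0.0, 93.9]
ft_force: [8.1, 1.3, -2.0]
finger_gap: 38.3
grip_force: 3.8
```

Request:
play_rows --motion '[[[0, -0.05, 0, 0, 0, 0], [0, -0.08, 0, 0, 0, 0], [0, -0.1, 0, 0, 0, 0], [0, -0.1, 0, 0, 0, 0], [0, -0.1, 0, 0, 0, 0]]]'

```text
time: 13.25
tool_pos: [523.4, 407.6, 93.8]
tcp_rot: [179.9, -0.0, 93.8]
ft_force: [9.3, 1.6, -3.8]
finger_gap: 38.7
grip_force: 4.7
```

Request:
play_rows --motion '[[[0, 0.5, 0, 0, 0, 0], [0, 1.1, 0, 0, 0, 0], [0, 1.3, 0, 0, 0, 0], [0, 1.3, 0, 0, 0, 0], [0, 1.3, 0, 0, 0, 0]]]'

```text
time: 13.75
tool_pos: [534.7, 408.4, 93.2]
tcp_rot: [-180.0, 0.0, 93.9]
ft_force: [0.4, -0.5, -0.5]
finger_gap: 38.4
grip_force: 0.0
```

Request:
play_rows --motion '[[[0, 0, -4, 0, 0, 0], [0, 0, -8, 0, 0, 0], [0, 0, -10, 0, 0, 0], [0, 0, -10, 0, 0, 0], [0, 0, -10, 0, 0, 0]]]'

```text
time: 14.25
tool_pos: [535.0, 408.6, 193.9]
tcp_rot: [180.0, -0.0, 93.9]
ft_force: [-0.6, -0.6, -0.9]
finger_gap: 38.5
grip_force: 0.0
```

```bash
python3 - <<'E'
from h import *
go(382,246,120,94)
E
```

```text
t 14.25 pos [535.  408.6 193.9] [180.   -0.   93.9] F [-0.6 -0.6 -0.9] gap 38.5
shift cm [-15.19 -16.37   7.37] turn [ 0.  -0.  -0.1]
```

Request:
play_rows --motion '[[[-3.3, -3.7, 0, 0, 0, 0], [-6.6, -7.2, 0, 0, 0, 0], [-10, -10.8, 0, 0, 0, 0], [-13.3, -14.4, 1, 0, 0, 0], [-15.2, -16.4, 3, 0, 0, 0]]]' --jaw 0.85

```text
time: 14.75
tool_pos: [379.3, 243.8, 162.1]
tcp_rot: [-179.9, 0.0, 93.9]
ft_force: [0.2, -0.2, 0.4]
finger_gap: 72.5
grip_force: 0.0
```

Request:
play_rows --motion '[[[0, 0, 0, 0, 0, 0], [0, 0, 0, 0, 0, 0]]]'

```text
time: 14.95
tool_pos: [380.4, 245.0, 161.8]
tcp_rot: [-179.8, 0.1, 93.8]
ft_force: [-0.2, 0.8, 0.7]
finger_gap: 72.4
grip_force: 0.0
```

```bash
python3 - <<'E'
from h import *
from bench import optics,sensors
go(381,245,120,94)
w=optics.snapshot("wrist"); cv2.imwrite("pics/w3.png",w["pixels"][:,:,::-1])
s=sensors.sense(); print(wproj([380.4,244.2,15],s["tool_pos"],s["tcp_rot"]))
E
```

```text
t 14.95 pos [380.4 245.  161.8] [-1.798e+02  1.000e-01  9.380e+01] F [-0.2  0.8  0.7] gap 72.4
shift cm [-0.    0.07  4.17] turn [-0.2  0.1 -0.2]
[[319.75714235 229.01934277]]
```

View pics/w3.png

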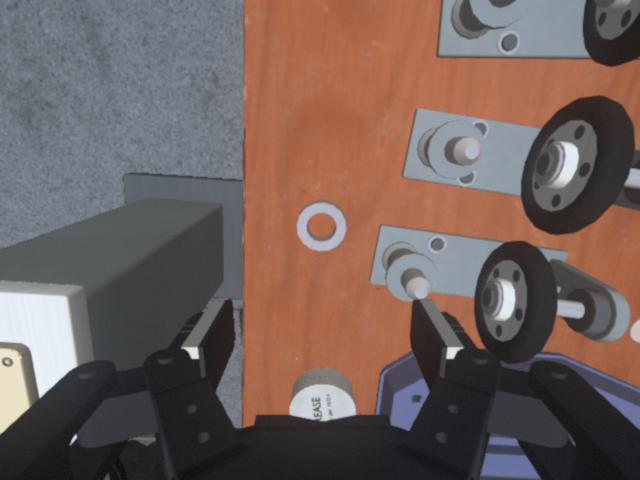

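The ring is centred at (322,226), about 2 mm from my estimate, so I correct to (382,246.5). I narrow the jaw to stay clear of the near post.

Request:
play_rows --motion '[[[0.15, 0.15, 5, 0.2, 0, 0], [0.15, 0.15, 10, 0.2, 0, 0], [0.15, 0.15, 13, 0.2, 0, 0], [0.15, 0.15, 14, 0.2, 0, 0], [0.15, 0.15, 14, 0.2, 0, 0]]]' --jaw 0.68

```text
time: 15.5
tool_pos: [382.9, 247.4, 22.7]
tcp_rot: [-179.7, 0.1, 93.9]
ft_force: [-0.2, 0.8, 1.4]
finger_gap: 58.4
grip_force: 0.0
```

```bash
python3 - <<'E'
from h import *
from bench import optics,sensors
w=optics.snapshot("wrist"); cv2.imwrite("pics/w4.png",w["pixels"][:,:,::-1])
go(382,246.5,1,93.8)
s=sensors.sense(); print(wproj([[382,246.5,15],[382,246.5,0]],s["tool_pos"],s["tcp_rot"]))
E
```

```text
t 15.55 pos [384.1 248.   24.3] [-179.8   -0.    93.9] F [0.5 0.2 0.4] gap 58.2
shift cm [-0.14 -0.21  2.34] turn [-0.2 -0.   0.1]
[[316.30438732 303.94515422]
 [316.83691405 290.47662967]]
```

View pics/w4.png

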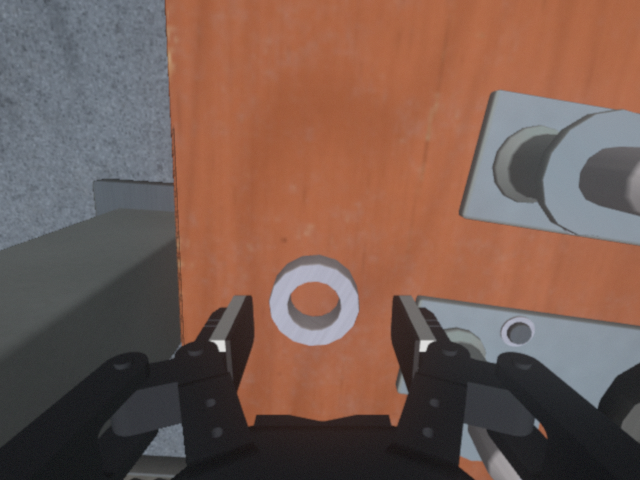

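Request:
play_rows --motion '[[[-0.1, -0.15, 0.8, 0, 0, 0], [-0.1, -0.15, 1.6, 0, 0, 0], [-0.1, -0.15, 2, 0, 0, 0], [-0.1, -0.15, 2, 0, 0, 0], [-0.1, -0.15, 2, 0, 0, 0]]]'

```text
time: 16.05
tool_pos: [381.7, 246.2, 3.7]
tcp_rot: [-179.8, -0.0, 93.9]
ft_force: [1.0, 0.6, 0.3]
finger_gap: 58.2
grip_force: 0.0
```

Request:
play_rows --motion '[[[0, 0, 0.25, 0, 0, 0], [0, 0, 0.25, 0, 0, 0]]]'

```text
time: 16.25
tool_pos: [381.6, 246.2, 0.9]
tcp_rot: [-179.8, -0.0, 93.9]
ft_force: [0.3, 1.1, -0.1]
finger_gap: 58.3
grip_force: 0.0
```

Request:
play_rows --motion '[[[0, 0, 0, 0, 0, 0], [0, 0, 0, 0, 0, 0], [0, 0, 0, 0, 0, 0], [0, 0, 0, 0, 0, 0], [0, 0, 0, 0, 0, 0]]]' --jaw 0.35 --squeeze 40

```text
time: 16.75
tool_pos: [381.9, 246.3, 1.4]
tcp_rot: [-179.8, -0.0, 93.9]
ft_force: [-0.9, -0.6, 5.1]
finger_gap: 40.4
grip_force: 40.6
```

Request:
play_rows --motion '[[[0, 0, -2, 0, 0, 0], [0, 0, -6, 0, 0, 0], [0, 0, -10, 0, 0, 0], [0, 0, -14, 0, 0, 0], [0, 0, -14, 0, 0, 0]]]'

```text
time: 17.25
tool_pos: [385.7, 248.0, 147.4]
tcp_rot: [179.6, -0.2, 93.9]
ft_force: [1.3, 1.8, 0.1]
finger_gap: 39.6
grip_force: 40.7
```

```bash
python3 - <<'E'
from h import *
from bench import optics,sensors
go(470,390,140,93.9)
go(479,406,140,93.9)
w=optics.snapshot("wrist"); cv2.imwrite("pics/w5.png",w["pixels"][:,:,::-1])
s=sensors.sense(); p=s["tool_pos"]; print(wproj([p+[0,0,14],p],p,s["tcp_rot"]))
E
```

```text
t 17.25 pos [385.7 248.  147.4] [179.6  -0.2  93.9] F [1.3 1.8 0.1] gap 39.6
shift cm [13.59  9.37  0.86] turn [ 0.4 -0.2 -0. ]
t 17.25 pos [385.7 248.  147.4] [179.6  -0.2  93.9] F [1.3 1.8 0.1] gap 39.6
shift cm [15.13 10.37  0.87] turn [ 0.4 -0.2 -0. ]
[[320.93562    327.14661302]
 [320.91663853 310.75011654]]
```

View pics/w5.png

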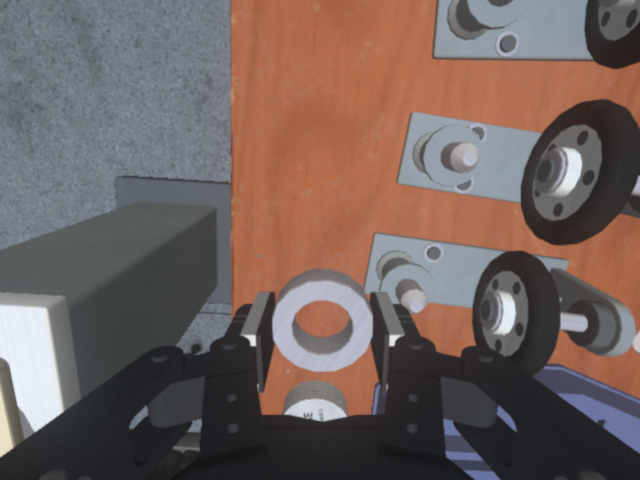

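The ring is held flat between the pads, its top centred at about (322,321). I settle the arm, then work out the post position from the wrist views and the ring's offset in the hand.

Request:
play_rows --motion '[[[3, 2.2, 0, 0, 0, 0], [6, 4.4, 0, 0, 0, 0], [6, 4.4, 0, 0, 0, 0], [6, 4.4, 0, 0, 0, 0], [6, 4.4, 0, 0, 0, 0]]]'

```text
time: 17.8
tool_pos: [420.9, 308.3, 139.5]
tcp_rot: [-179.7, 0.1, 93.9]
ft_force: [0.0, -0.9, -1.3]
finger_gap: 40.0
grip_force: 40.7
```

```bash
python3 - <<'E'
from h import *
from bench import optics,sensors
s0=sensors.sense(); w=optics.snapshot("wrist"); im=w["pixels"]; cv2.imwrite("pics/w6.png",im[:,:,::-1]); s=sensors.sense()
print(s0["tool_pos"].round(1),s0["tcp_rot"].round(2),s["tool_pos"].round(1),s["tcp_rot"].round(2))
np.savez("w6.npz",pos=s0["tool_pos"],rot=s0["tcp_rot"])
def solve(px,z,pos,rot,g=(478,405)): return least_squares(lambda p:wproj([*p,z],np.array(pos),rot)[0]-px,g).x.round(1)
P=[541.3,411,190.1];r=[-179.9,0,94.5]
print("w1 tip",solve((237,234),79,P,r)); 
P=[545.3,410.3,87.6];r=[179.9,-.1,94]
print("w2 tip",solve((170,297),77,P,r),"flange",solve((193,274),52,P,r))
# ring in hand: bright low-saturation blob between pads
hsv=cv2.cvtColor(im,cv2.COLOR_RGB2HSV); print(im[321,285],im[321,322],im[350,322],im[275,322],im[365,322])
m=((hsv[:,:,1]<45)&(hsv[:,:,2]>130)).astype(np.uint8); m[:,:262]=0;m[:,384:]=0;m[:255]=0;m[385:]=0
cs,h=cv2.findContours(m,cv2.RETR_CCOMP,cv2.CHAIN_APPROX_NONE)
for c,k in zip(cs,h[0]):
    if cv2.contourArea(c)>300: print(cv2.contourArea(c),cv2.boundingRect(c),"hole" if k[3]>=0 else "outer",cv2.fitEllipse(c))
E
```

```text
[420.9 308.3 139.5] [-1.7968e+02  7.0000e-02  9.3870e+01] [421.1 308.3 140. ] [-1.7972e+02  5.0000e-02  9.3860e+01]
w1 tip [480.3 410.3]
w2 tip [476.4 407. ] flange [478.5 408.7]
[187 189 206] [175 113  89] [114 110 111] [117 110 111] [179 181 198]
8230.0 (272, 279, 105, 106) outer ((326.18359375, 330.71148681640625), (92.23469543457031, 117.53517150878906), 133.65748596191406)
2030.5 (291, 299, 63, 55) hole ((319.4666442871094, 327.3115539550781), (50.74517822265625, 58.931922912597656), 111.05366516113281)
```

```bash
python3 - <<'E'
from h import *
go(472,368,140,93.9)
for x,y in ((472,368),(472,385)): print(wproj([[478.3,407.5,79],[478.3,407.5,52]],np.array([x,y,140.]),[180,0,93.9]).round())
E
```

```text
t 17.85 pos [421.1 308.3 140. ] [-179.7    0.    93.9] F [-0.1 -1.  -0.5] gap 39.9
shift cm [ 5.62  5.48 -0.03] turn [-0.3  0.  -0. ]
[[337. 197.]
 [335. 190.]]
[[335. 227.]
 [333. 217.]]
```

Request:
play_rows --motion '[[[2.8, 2.7, 0, 0, 0, 0], [5.6, 5.5, 0, -0.2, 0, 0], [5.6, 5.5, 0, -0.3, 0, 0], [5.6, 5.5, 0, -0.3, 0, 0], [5.6, 5.5, 0, -0.3, 0, 0]]]'

```text
time: 18.35
tool_pos: [472.5, 367.8, 140.8]
tcp_rot: [179.9, 0.0, 93.8]
ft_force: [-0.5, -0.3, -0.4]
finger_gap: 39.8
grip_force: 40.7
```

Request:
play_rows --motion '[[[0, 0, 0, 0, 0, 0], [0, 0, 0, 0, 0, 0], [0, 0, 0, 0, 0, 0]]]'

```text
time: 18.65
tool_pos: [473.0, 368.4, 141.2]
tcp_rot: [179.9, -0.0, 93.9]
ft_force: [-0.3, -0.8, 0.5]
finger_gap: 40.4
grip_force: 40.7
```

```bash
python3 - <<'E'
from h import *
from bench import optics,sensors
s0=sensors.sense(); w=optics.snapshot("wrist"); im=w["pixels"]
np.savez("w7.npz",pos=s0["tool_pos"],rot=s0["tcp_rot"]); print(s0["tool_pos"].round(1),s0["tcp_rot"].round(2),sensors.sense()["tool_pos"].round(1))
print(wproj([[478.3,407.5,79],[478.3,407.5,52]],s0["tool_pos"],s0["tcp_rot"]).round(1))
cv2.imwrite("pics/w7.png",cv2.resize(im[140:340,230:430,::-1],None,fx=3,fy=3,interpolation=cv2.INTER_CUBIC))
E
```

```text
[473.  368.4 141.2] [ 1.7986e+02 -2.0000e-02  9.3850e+01] [473.  368.4 141.1]
[[335.  197.7]
 [333.4 190.7]]
```

View pics/w7.png

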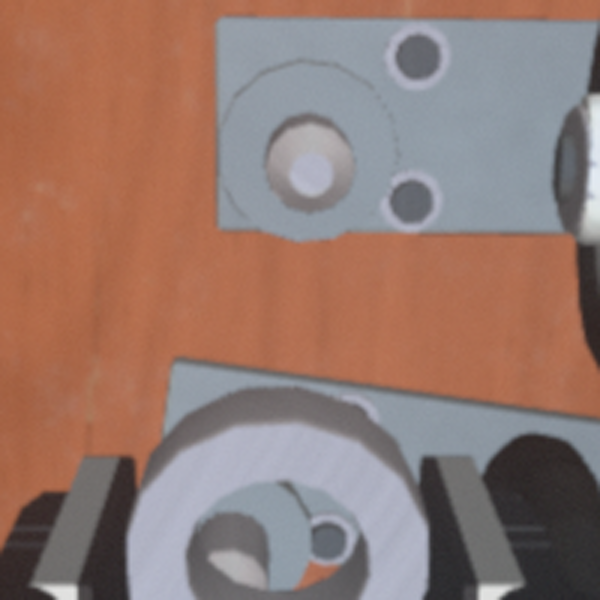

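The last view shows the flange centred at px (333.3,190.0) and the tip at (334.3,198), which puts the post at (478.2,407.7). The held ring sits about 0.6 mm to +x of the TCP.

```bash
python3 -c "
from h import *
go(477.6,407.6,90,93.9)"
```

```text
t 18.7 pos [473.  368.4 141.1] [179.9  -0.   93.9] F [-0.7 -0.1 -0.4] gap 40.3
shift cm [3.87 0.71 5.11] turn [ 0.1 -0.  -0. ]
```

Request:
play_rows --motion '[[[3.9, 0.7, 0, 0.1, 0, 0], [3.9, 0.7, 2, 0.1, 0, 0], [3.9, 0.7, 5, 0.1, 0, 0], [3.9, 0.7, 5, 0.1, 0, 0], [3.9, 0.7, 5, 0.1, 0, 0]]]'

```text
time: 19.2
tool_pos: [476.8, 407.5, 90.3]
tcp_rot: [-179.9, 0.1, 93.9]
ft_force: [-0.5, 0.5, 0.1]
finger_gap: 39.6
grip_force: 40.7
```

Request:
play_rows --motion '[[[0, 0, 0, 0, 0, 0], [0, 0, 0, 0, 0, 0], [0, 0, 0, 0, 0, 0]]]'

```text
time: 19.5
tool_pos: [478.3, 408.5, 92.3]
tcp_rot: [179.9, -0.1, 93.9]
ft_force: [0.4, 0.2, -0.7]
finger_gap: 39.6
grip_force: 40.7
```

Request:
play_rows --motion '[[[-0.05, -0.03, 0.4, 0, 0, 0], [-0.05, -0.03, 0.8, 0, 0, 0], [-0.05, -0.03, 1.2, 0, 0, 0], [-0.05, -0.03, 1.6, 0, 0, 0], [-0.05, -0.03, 1.8, 0, 0, 0]]]'

```text
time: 20.0
tool_pos: [476.8, 407.2, 71.7]
tcp_rot: [-179.9, 0.0, 93.9]
ft_force: [-0.3, -1.0, -0.5]
finger_gap: 40.2
grip_force: 40.7
```

Request:
play_rows --motion '[[[0, 0, 0.3, 0, 0, 0], [0, 0, 0.6, 0, 0, 0], [0, 0, 0.9, 0, 0, 0], [0, 0, 1.1, 0, 0, 0], [0, 0, 1.3, 0, 0, 0]]]'

```text
time: 20.5
tool_pos: [477.2, 407.5, 59.5]
tcp_rot: [180.0, 0.0, 93.9]
ft_force: [-0.2, -0.1, -1.0]
finger_gap: 40.0
grip_force: 40.7
```

The ring passes the tip without force. I continue down to the shoulder (TCP z about 53.4).

Request:
play_rows --motion '[[[0, 0, 0.1, 0, 0, 0], [0, 0, 0.2, 0, 0, 0], [0, 0, 0.3, 0, 0, 0], [0, 0, 0.4, 0, 0, 0], [0, 0, 0.45, 0, 0, 0]]]'

```text
time: 21.0
tool_pos: [477.2, 407.5, 55.1]
tcp_rot: [-180.0, -0.0, 93.9]
ft_force: [-0.3, -0.2, -1.1]
finger_gap: 40.1
grip_force: 40.7
```

Request:
play_rows --motion '[[[0, 0, 0.05, 0, 0, 0], [0, 0, 0.1, 0, 0, 0], [0, 0, 0.15, 0, 0, 0], [0, 0, 0.15, 0, 0, 0]]]'

```text
time: 21.4
tool_pos: [477.2, 407.5, 53.7]
tcp_rot: [-180.0, -0.0, 93.9]
ft_force: [-0.3, -1.2, 0.2]
finger_gap: 40.0
grip_force: 40.8
```

Request:
play_rows --motion '[[[0, 0, 0.05, 0, 0, 0], [0, 0, 0.1, 0, 0, 0], [0, 0, 0.1, 0, 0, 0]]]'

```text
time: 21.7
tool_pos: [477.3, 407.6, 53.5]
tcp_rot: [180.0, -0.0, 93.9]
ft_force: [-2.4, -2.5, 6.0]
finger_gap: 40.0
grip_force: 41.3
```

Contact on the shoulder with 6 N. I release with a limited opening.

Request:
play_rows --motion '[[[0, 0, 0, 0, 0, 0], [0, 0, 0, 0, 0, 0], [0, 0, 0, 0, 0, 0], [0, 0, 0, 0, 0, 0]]]' --jaw 0.64

```text
time: 22.1
tool_pos: [477.1, 407.5, 52.5]
tcp_rot: [-180.0, 0.0, 93.9]
ft_force: [0.7, -0.4, -0.3]
finger_gap: 54.8
grip_force: 0.0
```

Request:
play_rows --motion '[[[0, 0, -1, 0, 0, 0], [0, 0, -3, 0, 0, 0], [0, 0, -6, 0, 0, 0], [0, 0, -10, 0, 0, 0], [0, 0, -14, 0, 0, 0]]]'

```text
time: 22.6
tool_pos: [476.9, 407.2, 194.4]
tcp_rot: [-180.0, 0.0, 93.9]
ft_force: [0.0, 0.2, 0.8]
finger_gap: 55.0
grip_force: 0.0
```

Request:
play_rows --motion '[[[-4, 0, -2, 0, 0, 0], [-4, 0, -2, 0, 0, 0], [-4, 0, -2, 0, 0, 0], [-4, 0, -2, 0, 0, 0], [-4, 0, -2, 0, 0, 0]]]'

```text
time: 23.1
tool_pos: [479.1, 367.8, 211.3]
tcp_rot: [-179.9, 0.0, 93.9]
ft_force: [0.1, -0.0, -1.0]
finger_gap: 55.0
grip_force: 0.0
```

```bash
python3 - <<'E'
from h import *
from bench import optics,sensors
s=sensors.sense(); im=optics.snapshot("wrist")["pixels"]; cv2.imwrite("pics/w8.png",im[:,:,::-1])
P,r=s["tool_pos"],s["tcp_rot"]; print(P.round(1),r.round(1))
print("pred ring top c/edges",wproj([[478.2,407.7,67],[499.2,407.7,67],[457.2,407.7,67],[478.2,428.7,67],[478.2,386.7,67],[478.2,407.7,79]],P,r).round(0).tolist())
c=wproj([478.2,407.7,67],P,r)[0].astype(int)
hsv=cv2.cvtColor(im,cv2.COLOR_RGB2HSV)
# ring face colour (187,189,206)-ish: bluish-white; plate is greener/darker
m=(np.abs(im.astype(int)-[184,186,203]).max(2)<16).astype(np.uint8); q=m[c[1]-70:c[1]+70,c[0]-70:c[0]+70]
cs,h=cv2.findContours(q,cv2.RETR_CCOMP,cv2.CHAIN_APPROX_NONE)
for k,j in zip(cs,h[0]):
    if cv2.contourArea(k)>150: b=cv2.boundingRect(k); print(cv2.contourArea(k),"x",b[0]+c[0]-70,b[0]+b[2]+c[0]-70,"y",b[1]+c[1]-70,b[1]+b[3]+c[1]-70,"hole" if j[3]>=0 else "outer")
# scene check of wheel and ring: difference from start
for n in ("scene","side"):
    a=optics.snapshot(n)["pixels"]; b=C[n]["pixels"]; d=(np.abs(a.astype(int)-b).max(2)>40).astype(np.uint8)
    cs,_=cv2.findContours(d,0,2); print(n,[cv2.boundingRect(k) for k in cs if cv2.contourArea(k)>12])
    print("post px",proj(n,[478.2,407.7,60]).round(),"rim px",proj(n,[545,410,105]).round())
E
```

```text
[479.1 367.8 211.3] [-179.9    0.    93.9]
pred ring top c/edges [[324.0, 179.0], [351.0, 180.0], [297.0, 177.0], [326.0, 151.0], [322.0, 205.0], [324.0, 180.0]]
1917.5 x 299 349 y 155 205 outer
896.5 x 307 342 y 163 198 hole
193.5 x 346 363 y 145 162 outer
174.5 x 346 362 y 145 161 hole
scene [(0, 459, 15, 14), (31, 427, 10, 8), (0, 422, 10, 8), (53, 396, 92, 84), (94, 394, 9, 6), (144, 393, 8, 6), (137, 387, 7, 9), (109, 367, 8, 6), (9, 355, 9, 6), (105, 348, 84, 132), (92, 332, 8, 6), (66, 329, 8, 6), (276, 304, 20, 19), (0, 268, 46, 92), (0, 261, 21, 21), (277, 231, 18, 15), (0, 210, 19, 54), (130, 178, 10, 12), (91, 92, 54, 85), (144, 52, 50, 39), (204, 43, 57, 39), (84, 32, 14, 24), (0, 31, 146, 111), (136, 13, 51, 45), (173, 12, 9, 11), (258, 0, 75, 199), (195, 0, 71, 42), (124, 0, 62, 39), (78, 0, 11, 27), (71, 0, 6, 9)]
post px [[285. 237.]] rim px [[308. 212.]]
side [(257, 298, 18, 16), (0, 245, 109, 100), (286, 238, 17, 13), (0, 207, 41, 17), (0, 102, 38, 101), (150, 72, 21, 4), (267, 71, 61, 130), (0, 58, 149, 35), (2, 58, 37, 14), (151, 34, 115, 135), (121, 7, 9, 18), (131, 0, 202, 69), (66, 0, 45, 11)]
post px [[294. 245.]] rim px [[320. 227.]]
```

```bash
python3 - <<'E'
from h import *
from bench import job,sensors
im=cv2.imread("pics/w8.png",0); s=sensors.sense(); P,r=s["tool_pos"],s["tcp_rot"]
for d in (-5,0,5):
    print(d,[(wproj([545+d+k,410+.07*k,105],P,r)[0]).round().tolist() for k in (-8,8)])
y=int(wproj([540,410,105],P,r)[0][1]); x=np.where(im[y,370:480]<60)[0]+370; print(y,x.min(),x.max())
print(s["ft_force"].round(1),s["finger_gap"])
E
```

```text
-5 [[403.0, 188.0], [426.0, 188.0]]
0 [[410.0, 188.0], [434.0, 188.0]]
5 [[417.0, 189.0], [441.0, 189.0]]
187 410 479
[ 0.2 -0.3 -0.1] 54.8482089764713
```

```bash
python3 - <<'E'
from h import *
im=cv2.imread("pics/w8.png",0)
for y in (160,175,187,200,215): print(y,im[y,386:456:2].tolist())
from bench import optics
for n in ("scene","side"):
    a=optics.snapshot(n)["pixels"]; b=C[n]["pixels"]; cv2.imwrite(f"pics/{n}9.png",a[:,:,::-1])
    u,v=proj(n,[543.3,409.5,105])[0].astype(int); print(n,u,v)
    for y in range(v-6,v+16,6): print(y,b[y,u-16:u+17,0].tolist(),'\n   ',a[y,u-16:u+17,0].tolist())
    for d in(-5,0,5): print(d,proj(n,[543.3+d,409.5,105]).round(1))
E
```

```text
160 [150, 150, 88, 54, 64, 75, 89, 113, 113, 110, 109, 107, 80, 47, 52, 52, 56, 53, 58, 57, 54, 55, 55, 57, 98, 173, 165, 154, 156, 169, 155, 147, 148, 148, 148]
175 [88, 76, 97, 121, 177, 155, 228, 229, 231, 232, 229, 121, 90, 50, 50, 55, 57, 54, 55, 55, 55, 55, 54, 57, 74, 174, 176, 177, 177, 175, 177, 178, 175, 174, 174]
187 [87, 76, 85, 142, 171, 180, 230, 232, 234, 233, 211, 96, 53, 45, 53, 54, 54, 55, 55, 56, 56, 55, 54, 56, 90, 147, 147, 148, 148, 150, 151, 151, 154, 153, 154]
200 [132, 110, 53, 63, 94, 109, 110, 112, 110, 111, 108, 88, 48, 49, 54, 57, 53, 55, 53, 57, 57, 53, 57, 97, 167, 172, 168, 152, 146, 145, 143, 143, 141, 141, 142]
215 [124, 124, 103, 47, 49, 52, 79, 104, 107, 85, 47, 48, 50, 53, 52, 54, 54, 56, 53, 53, 53, 78, 123, 124, 129, 128, 122, 118, 115, 117, 119, 122, 121, 119, 114]
scene 307 212
206 [73, 75, 78, 57, 64, 47, 44, 35, 39, 38, 37, 35, 195, 171, 161, 148, 151, 136, 150, 147, 162, 150, 153, 175, 178, 214, 218, 219, 219, 218, 221, 222, 223] 
    [73, 76, 76, 60, 63, 50, 41, 41, 36, 38, 37, 39, 197, 172, 164, 147, 152, 137, 153, 146, 164, 151, 154, 176
[... 1701 characters left out ...]
189, 189, 189, 188, 188, 185, 185, 183, 183, 131, 106, 189, 225, 232, 159, 71, 41, 41, 40, 38, 41, 73, 168, 184, 188, 188, 188, 188, 189, 189, 188, 188, 186] 
    [186, 187, 187, 188, 185, 185, 184, 182, 183, 109, 82, 186, 226, 233, 198, 136, 69, 38, 43, 41, 40, 36, 96, 170, 187, 186, 186, 188, 190, 187, 188, 186, 188]
238 [181, 183, 186, 188, 190, 191, 189, 188, 191, 122, 77, 102, 153, 196, 201, 181, 97, 28, 34, 30, 34, 25, 55, 120, 130, 124, 143, 170, 175, 178, 178, 180, 180] 
    [182, 182, 186, 188, 188, 189, 188, 187, 189, 120, 71, 98, 135, 185, 195, 182, 105, 37, 27, 30, 30, 31, 28, 116, 130, 122, 140, 168, 173, 175, 179, 179, 176]
-5 [[317.3 226.9]]
0 [[319.2 226.7]]
5 [[321.1 226.5]]
```

```bash
python3 - <<'E'
from h import *
from bench import sensors
w2=cv2.imread("pics/w2.png",0)
for y in (60,80,100,180,200): print("w2",y+160,(np.where(w2[y,150:240]<70)[0]+270)[[0,-1]])
P=np.array([545.3,410.3,87.6]);r=[179.9,-.1,94]
for y in(409.5,):
  for d in (-5,0,5): print(d,[wproj([543.3+d+k,y,105],P,r)[0].round(1).tolist() for k in (-8,8)])
w8=cv2.imread("pics/w8.png",0);s=sensors.sense();P,r=s["tool_pos"],s["tcp_rot"]; print(P,r)
# ring top reference in w8 at x=478.2 -> 324 px measured same. pins/hub: profile along wheel
for d in (-5,0,5): print(d,[wproj([543.3+d+k,409.5,105],P,r)[0].round(1).tolist() for k in (-8,8)], [wproj([543.3+d*q,409.5+o,z],P,r)[0].round(0).tolist() for q,o,z in ((0,35,70),(0,-35,70))])
for y in range(120,240,10):
    x=np.where(w8[y,380:450]<62)[0]+380
    if len(x): print(y,x[0],x[-1])
E
```

```text
w2 220 [300 334]
w2 240 [298 335]
w2 260 [297 335]
w2 340 [270 334]
w2 360 [270 333]
-5 [[281.8, 331.1], [323.3, 333.6]]
0 [[294.8, 331.9], [336.3, 334.4]]
5 [[307.8, 332.7], [349.2, 335.2]]
[479.556086   367.79641412 212.00544542] [-1.79946044e+02  2.90510272e-02  9.38965457e+01]
-5 [[399.7, 187.6], [423.0, 189.2]] [[413.0, 136.0], [401.0, 226.0]]
0 [[407.0, 188.1], [430.2, 189.7]] [[413.0, 136.0], [401.0, 226.0]]
5 [[414.3, 188.6], [437.5, 190.2]] [[413.0, 136.0], [401.0, 226.0]]
130 401 424
140 396 429
150 393 432
160 391 433
170 412 433
180 410 433
190 411 433
200 389 431
210 391 429
220 393 425
230 398 419
```

Comparing start and now, the far wheel's top sits about 2 mm away from the middle instead of leaning towards the robot. The gripper's knuckles must have brushed it while I placed the ring. I will lean it towards the robot again, now that the ring is on.

```bash
python3 -c "
from h import *
go(545,409.5,190,93.9)"
```

```text
t 23.35 pos [479.6 367.8 212. ] [-179.9    0.    93.9] F [-0.6  0.3  0. ] gap 54.4
shift cm [3.72 6.81 2.19] turn [-0.1  0.  -0. ]
```

Request:
play_rows --motion '[[[1.9, 3.4, 0, 0, 0, 0], [3.7, 6.8, 1, 0, 0, 0], [3.7, 6.8, 2.2, 0, 0, 0], [3.7, 6.8, 2.2, 0, 0, 0], [3.7, 6.8, 2.2, 0, 0, 0]]]' --jaw 0.45 --squeeze 60

```text
time: 23.85
tool_pos: [544.5, 408.8, 190.3]
tcp_rot: [-179.9, 0.0, 93.9]
ft_force: [-0.0, -0.4, 0.2]
finger_gap: 38.4
grip_force: 0.0
```

Request:
play_rows --motion '[[[0, 0, 4, 0, 0, 0], [0, 0, 8, 0, 0, 0], [0, 0, 9.6, 0, 0, 0], [0, 0, 9.6, 0, 0, 0], [0, 0, 9.6, 0, 0, 0]]]'

```text
time: 24.35
tool_pos: [545.9, 409.6, 97.1]
tcp_rot: [179.9, -0.1, 93.9]
ft_force: [0.3, 0.0, 0.4]
finger_gap: 38.3
grip_force: 0.0
```

Request:
play_rows --motion '[[[0, -0.4, 0, 0, 0, 0], [0, -0.8, 0, 0, 0, 0], [0, -1.1, 0, 0, 0, 0], [0, -1.4, 0, 0, 0, 0], [0, -1.5, 0, 0, 0, 0]]]'

```text
time: 24.85
tool_pos: [530.0, 408.2, 95.1]
tcp_rot: [180.0, -0.0, 93.9]
ft_force: [0.5, 0.3, 0.2]
finger_gap: 38.4
grip_force: 0.2
```

Request:
play_rows --motion '[[[0, -0.1, 0, 0, 0, 0], [0, -0.2, 0, 0, 0, 0], [0, -0.3, 0, 0, 0, 0], [0, -0.35, 0, 0, 0, 0], [0, -0.35, 0, 0, 0, 0]]]'

```text
time: 25.35
tool_pos: [526.8, 407.8, 94.6]
tcp_rot: [180.0, 0.0, 93.9]
ft_force: [1.9, -0.2, -0.4]
finger_gap: 38.4
grip_force: 0.3
```

Request:
play_rows --motion '[[[0, -0.05, 0, 0, 0, 0], [0, -0.1, 0, 0, 0, 0], [0, -0.15, 0, 0, 0, 0], [0, -0.15, 0, 0, 0, 0], [0, -0.15, 0, 0, 0, 0]]]'

```text
time: 25.85
tool_pos: [525.6, 407.8, 94.8]
tcp_rot: [180.0, -0.0, 93.9]
ft_force: [3.7, 1.3, -0.3]
finger_gap: 38.3
grip_force: 1.8
```

Request:
play_rows --motion '[[[0, -0.05, 0, 0, 0, 0], [0, -0.1, 0, 0, 0, 0], [0, -0.15, 0, 0, 0, 0], [0, -0.2, 0, 0, 0, 0], [0, -0.2, 0, 0, 0, 0]]]'

```text
time: 26.35
tool_pos: [524.1, 407.6, 94.8]
tcp_rot: [179.9, -0.0, 93.9]
ft_force: [7.2, 0.9, -3.1]
finger_gap: 38.6
grip_force: 3.7
```

Request:
play_rows --motion '[[[0, 0.3, 0, 0, 0, 0], [0, 0.8, 0, 0, 0, 0], [0, 1.2, 0, 0, 0, 0], [0, 1.3, 0, 0, 0, 0], [0, 1.3, 0, 0, 0, 0]]]'

```text
time: 26.85
tool_pos: [536.2, 408.5, 94.5]
tcp_rot: [-180.0, 0.0, 93.9]
ft_force: [-0.4, -0.1, -0.6]
finger_gap: 38.3
grip_force: 0.0
```

```bash
cat >chk.py <<'E'
from h import *
from bench import optics,sensors
for n in ("scene","side"):
    a=optics.snapshot(n)["pixels"]; b=C[n]["pixels"]
    u,v=proj(n,[543.3,409.5,105])[0].astype(int)
    for y in range(v,v+13,6): print(n,y,b[y,u-12:u+13,0].tolist(),'\n   ',a[y,u-12:u+13,0].tolist())
s=sensors.sense();im=optics.snapshot("wrist")["pixels"]; cv2.imwrite("pics/wc%d.png"%(100*s["time"]),im[:,:,::-1]); P,r=s["tool_pos"],s["tcp_rot"]; g=im[:,:,1]
q={d:[wproj([543.3+d+k,409.5,105],P,r)[0].round(0).tolist() for k in (-8,8)] for d in (-5,0,5)}; print(P.round(1),q)
y=int(q[0][0][1]); 
for yy in (y-20,y,y+10): print(yy,[(i,int(g[yy,i])) for i in range(270,450,4)] if abs(P[0]-540)<20 else [(i,int(g[yy,i])) for i in range(380,450,3)])
E
python3 chk.py
```

```text
scene 212 [184, 187, 90, 48, 46, 45, 43, 49, 50, 59, 65, 64, 64, 65, 65, 105, 184, 225, 228, 228, 227, 226, 224, 224, 224] 
    [51, 49, 47, 111, 141, 142, 72, 58, 61, 63, 66, 64, 61, 97, 138, 70, 46, 46, 45, 45, 90, 137, 183, 223, 226]
scene 218 [231, 130, 52, 42, 129, 96, 148, 174, 176, 168, 95, 112, 144, 76, 55, 59, 64, 65, 65, 63, 101, 227, 234, 234, 233] 
    [56, 46, 49, 92, 139, 143, 95, 155, 159, 94, 73, 52, 55, 61, 63, 64, 65, 66, 105, 179, 227, 233, 234, 235, 233]
scene 224 [230, 231, 163, 72, 44, 122, 130, 134, 166, 208, 242, 245, 245, 233, 191, 169, 106, 57, 56, 58, 59, 60, 52, 176, 224] 
    [230, 232, 231, 143, 61, 130, 139, 137, 174, 242, 246, 246, 243, 204, 153, 73, 48, 53, 58, 63, 59, 56, 180, 226, 229]
side 226 [193, 190, 190, 188, 189, 157, 77, 20, 42, 33, 35, 41, 44, 45, 42, 44, 40, 23, 21, 19, 18, 19, 18, 40, 79] 
    [53, 103, 118, 99, 171, 102, 23, 29, 34, 45, 45, 44, 45, 59, 78, 66, 37, 24, 25, 100, 115, 66, 29, 44, 80]
side 232 [188, 185, 185, 183, 183, 131, 106, 189, 225, 232, 159, 71, 41, 41, 40, 38, 41, 73, 168, 184, 188, 188, 188, 188, 189] 
    [182, 148
[... 1358 characters left out ...]
, 113), (390, 113), (394, 110), (398, 62), (402, 64), (406, 61), (410, 69), (414, 106), (418, 98), (422, 102), (426, 105), (430, 108), (434, 101), (438, 97), (442, 102), (446, 105)]
330 [(270, 40), (274, 37), (278, 81), (282, 110), (286, 110), (290, 108), (294, 107), (298, 108), (302, 107), (306, 106), (310, 46), (314, 48), (318, 49), (322, 50), (326, 52), (330, 52), (334, 51), (338, 49), (342, 48), (346, 43), (350, 47), (354, 105), (358, 103), (362, 103), (366, 85), (370, 39), (374, 41), (378, 42), (382, 44), (386, 100), (390, 110), (394, 110), (398, 109), (402, 45), (406, 45), (410, 47), (414, 42), (418, 97), (422, 103), (426, 104), (430, 98), (434, 97), (438, 101), (442, 104), (446, 102)]
```

Now the wheel leans about 4.5 mm towards the robot and the pads are clear of it. I lift straight up.

Request:
play_rows --motion '[[[0, 0, -3, 0, 0, 0], [0, 0, -7, 0, 0, 0], [0, 0, -11, 0, 0, 0], [0, 0, -13, 0, 0, 0], [0, 0, -13, 0, 0, 0]]]'

```text
time: 27.5
tool_pos: [538.0, 409.9, 230.3]
tcp_rot: [179.6, -0.2, 93.9]
ft_force: [0.5, -0.3, 0.2]
finger_gap: 38.3
grip_force: 0.0
```

Request:
play_rows --motion '[[[-4, -5, 0, 0, 0, 0], [-4, -7, 0, 0, 0, 0], [-4, -7, 0, 0, 0, 0], [-4, -7, 0, 0, 0, 0], [-4, -7, 0, 0, 0, 0]]]'

```text
time: 28.0
tool_pos: [469.6, 364.1, 224.5]
tcp_rot: [180.0, -0.0, 93.9]
ft_force: [0.1, 0.9, -0.7]
finger_gap: 38.3
grip_force: 0.0
```

```bash
python3 chk.py; python3 - <<'E'
from h import *
from bench import optics,sensors
s=sensors.sense(); im=optics.snapshot("wrist")["pixels"]; P,r=s["tool_pos"],s["tcp_rot"]
c=wproj([478.2,407.7,67],P,r)[0]; print(c)
m=(np.abs(im.astype(int)-[184,186,203]).max(2)<16).astype(np.uint8)
for k in cv2.findContours(m,0,1)[0]:
    if cv2.contourArea(k)>600: print(cv2.boundingRect(k))
E
```

```text
scene 212 [184, 187, 90, 48, 46, 45, 43, 49, 50, 59, 65, 64, 64, 65, 65, 105, 184, 225, 228, 228, 227, 226, 224, 224, 224] 
    [183, 115, 57, 50, 50, 54, 61, 61, 61, 64, 66, 67, 63, 97, 179, 224, 229, 229, 229, 230, 228, 227, 225, 225, 228]
scene 218 [231, 130, 52, 42, 129, 96, 148, 174, 176, 168, 95, 112, 144, 76, 55, 59, 64, 65, 65, 63, 101, 227, 234, 234, 233] 
    [232, 151, 63, 40, 105, 133, 164, 166, 159, 96, 74, 49, 56, 58, 63, 64, 63, 62, 100, 180, 229, 233, 235, 235, 234]
scene 224 [230, 231, 163, 72, 44, 122, 130, 134, 166, 208, 242, 245, 245, 233, 191, 169, 106, 57, 56, 58, 59, 60, 52, 176, 224] 
    [232, 232, 232, 144, 64, 130, 141, 138, 177, 242, 246, 246, 244, 203, 154, 74, 50, 54, 58, 62, 63, 57, 181, 226, 229]
side 226 [193, 190, 190, 188, 189, 157, 77, 20, 42, 33, 35, 41, 44, 45, 42, 44, 40, 23, 21, 19, 18, 19, 18, 40, 79] 
    [188, 190, 191, 189, 188, 102, 22, 22, 34, 44, 46, 45, 39, 59, 78, 65, 42, 24, 21, 17, 19, 21, 19, 38, 80]
side 232 [188, 185, 185, 183, 183, 131, 106, 189, 225, 232, 159, 71, 41, 41, 40, 38, 41, 73, 168, 184, 188, 188, 188, 188, 189] 
    [
[... 702 characters left out ...]
, (431, 54), (434, 167), (437, 158), (440, 150), (443, 151), (446, 153), (449, 153)]
182 [(380, 159), (383, 159), (386, 158), (389, 160), (392, 156), (395, 80), (398, 83), (401, 191), (404, 234), (407, 235), (410, 92), (413, 49), (416, 54), (419, 56), (422, 55), (425, 55), (428, 57), (431, 73), (434, 214), (437, 172), (440, 118), (443, 121), (446, 125), (449, 131)]
192 [(380, 158), (383, 159), (386, 158), (389, 158), (392, 157), (395, 160), (398, 148), (401, 128), (404, 131), (407, 134), (410, 50), (413, 54), (416, 55), (419, 56), (422, 55), (425, 56), (428, 55), (431, 113), (434, 147), (437, 163), (440, 107), (443, 111), (446, 161), (449, 153)]
[335.17613034 173.16113402]
(311, 150, 48, 49)
```

The wheel leans towards the robot: its top is shifted left in both cameras and matches the -5 mm prediction. The ring is flat on the shoulder, and the robot touches nothing.

```bash
python3 -c "
from bench import job
print(job.hand_in())"
```

```text
the job is handed in; nothing more can be done
None
```

The job is handed in: the far-left wheel unit (farthest to the robot's left) had the loose bearing, its wheel leans towards the robot, and the steel ring is flat on its tag post's shoulder. Three cautions: the first push had about 17.5 N of total force with a fingertip probably on the hub; the gripper seems to have knocked the wheel while I placed the ring, so I leaned it back afterwards; and the other two wheels were not rocked.

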